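Turn the drain plate with the lifter

ROBOT

A 7-joint arm with a two-finger parallel gripper is mounted at the origin on the work surface. World frame = base frame: x ahead of the robot, y to its left, z up, the work surface at z = 0. Lengths are in mm, angles in rad, forces in N, time in s.
With the tool pointing down it reaches from about 400 to 875 mm from the base axis. Payload 4.4 kg.
Tool frame: the origin (TCP) lies on the centre line of the jaws, within the pads' length; the fingertips stand 25 mm ahead of it and the grasp point (between the pads) lies 6 mm ahead of it (ctrl.finger_overhang is the distance from the TCP to the fingertips, in mm); z points along the fingers, y is the line along which they close (so a half turn about z gives the same grasp; the last joint's range is limited). The gripper opens to 85 mm and grips with 20 to 120 N. Pads are 22 mm wide; open, the fingers measure 114 mm over their backs; the gripper's body (76 mm by 85 mm) begins 54 mm behind the grasp point. The pads swing forward as they close: fully open they stand 13 mm farther back than shut.
Start: joints at [-1.357, 0.628, 0.038, 1.517, -0.027, 0.996, -0.02], TCP at [179.482, 624.743, 256.313] pointing down, gripper open.
Joint ranges: [-3.06, 3.06], [-0.37, 2.12], [-1.25, 1.32], [0.18, 2.47], [-1.1, 4.24], [0.23, 1.98], [-2.94, 2.94]. Speed limits (rad/s): [2.57, 2.57, 3.14, 3.14, 3.14, 3.14, 3.14].

INTERFACE

Orientations are given as [roll, pitch, yaw] about the fixed x, y, z axes, in that order (R = Rz(yaw) Ry(pitch) Rx(roll)).
In Python, from cell import ctrl gives the robot as it stands. The module is installed in compiled form; this text tells all that it offers.
- The arm moves only by the tool play_rows, never from a script. Its argument "targets" is a list of rows, each a list of 5 numbers: the closure, from 0 (fully open) to 1 (shut), then the shift along the tool's x, y, z in cm, then the turn about the tool's z in degrees. In form: [[gripper, dx, dy, dz, spin], ...]. A call has 1 to 10 rows; each row is the pose to reach, as a shift and turn from the pose commanded when the call began, along the tool's axes at that moment; what a row does not reach only later rows make up. A row lasts 1/10 s, in which the tool goes at most 50 mm and 8.59 degrees, less where a joint would pass 70% of its speed; a pose out of reach is approached as far as the arm can. A call with a gripper value outside its range is refused whole. The fingers move at their own pace and stop on an object; the grip force is fixed at half the most. Time passes only in rows, so rows that repeat a pose let the fingers close. It gives the time, the measured TCP pose, the force, the opening and the grip force at its end, in the units of the state.
- ctrl.read_state(): the state, without advancing time (a new reading comes with each control period).
- ctrl.get_image(name): name is "scene" or "top" or "wrist"; returns (picture, depth): 384x512x3 uint8, red, green, blue; 384x512 float32, mm along the optical axis (not along the pixel's ray), 0 where there is no reading.
- ctrl.calibration(name): a dict with "vfov" (degrees; the focal length in pixels is half the picture's height over the tangent of half this angle, whatever the lens; pixels are square), "cx", "cy" (the principal point, pixels), "k1" (the pictures are not rectified: a ray, as slopes to the right and down, at radius r is drawn at 1 + k1 r^2 times it, then the intrinsics apply), "extrinsics" (4x4, takes a point from camera to world coordinates); the wrist camera has in their place "mount" (4x4, takes a point from camera to tool coordinates, whose origin is the TCP and whose axes are the flange's). Camera axes: x right, y down, z forward; pixel columns grow to the right and rows downward; lengths in mm; the calibration is good to about 2 mm. A picture is of the moment at which its call begins: read the wrist's pose just before it. calibration takes no time and is no camera call.
- ctrl.finish_job(): hands the job in; it is judged then, once.
Trained networks look in the newest picture that a camera, given by its name, has taken for a name from the list of things; names that differ only in an ending like _2 or _b are one class to them, and where a whole thing is asked for, a point or a joint stands for the part that bears it (a point fixed in the world has none). Each returns a list of dicts, best first, with "confidence" (0 to 1); they miss things now and then, are a little off and sometimes report something else, mostly with a low value. They report only what shows in the picture. A call takes as long as a camera call. They do not tell look-alikes from the thing itself.
- ctrl.search_frame(camera, name): "bbox" ([left, top, right, bottom] in pixels, round what is visible of it).
- ctrl.trace(camera, name): "pixels" (384x512 bool, what is visible of it) and "bbox" ([left, top, right, bottom] in pixels, round what is visible of it).
The state is a dict: "clock": time; "qpos": joint angles; "qd": joint speeds; "tau": joint torques, N m; "eef_pos": TCP position; "tool_rot": TCP orientation; "force": force on the tool from outside, world axes, zero at the start; "torque": the same for the moment, N m; "width": finger opening in mm; "gripper_force": force on a finger pad.
Only numpy, scipy, OpenCV 4.12 (cv2) and the standard library are available. Lean on these libraries where they do the work, as an engineer would, in place of code of your own. Each camera call takes 0.05 s, during which the arm holds its last target. There are 200 camera calls.

TASK

The small drain plate is lying feet up on the lower shelf of the stepped steel stand. Pick up the lifter from its mat, slide its blade under the plate's near edge with only light pressure and, with the plate's far edge against the step, tip the plate over so that it lies flat on its feet on the raised shelf. Touch the plate with the lifter only (it is a food surface), then stand the lifter back on its mat and let go; leave everything else where it is.

Things in the scene. Friction and masses are not known exactly. Their poses are not given: they have to be found in the camera images.
- stand: Fixed steel stand with two shelves, 150 mm wide (y), 250 deep (x). Origin at table height under the middle of the step between the shelves; +x points from the lower to the raised shelf, roughly away from the robot; z up. Lower shelf: x -132 to 0 mm, its top 24 mm above the table. Raised shelf: x 0 to 118 mm, its top 34 mm above the table, so the step is 10 mm high. Open sides.
- shelf_mid (a point): Point on the top of the stand's raised shelf, 55 mm beyond the step, in the middle of its width; axes as the stand's. A stop ridge 14 mm high runs across the shelf's far end (57 to 63 mm beyond this point).
- plate_center (a point): Mid-point of the loose white plastic drain plate's slab, 94 x 94 x 4 mm, 80 to 170 g. z points to its feet side: up now, down at the end; x, y along its sides. Feet: four, 10 mm across, 10 mm high, at x, y +/-24 mm. It lies 2 to 14 mm short of the step, turned up to 0.08 rad from square with it. Standing on its feet on the raised shelf, this point is 46 mm above the table.
- plate: The same plate, origin at the centre of the face it now lies on: a raised centre 66 x 66 mm, 4 mm high, under the slab. Hence all round there is a rim 14 mm wide whose underside is now 4 mm above the lower shelf; the blade fits in below the rim until it meets the raised centre. Blade, plate and shelves are smooth (friction about 0.3).
- mat: Fixed black rubber mat, 160 (x) x 110 (y) x 4 mm, on which the lifter stands. Origin at the centre of its underside, on the table. Stand and mat lie on opposite sides of the robot's centre line; which is left varies.
- lifter_grip (a point): Grip point of the loose lifter (0.25 kg): on the axis of its upright black handle, 85 mm above the foot's underside, so 89 mm above the table now. Axes: z up the handle, x to the blade's side. The handle is 26 (x) x 24 mm (y), 8 to 110 mm above the foot's underside.
- lifter: The lifter, origin on the handle axis at the foot's underside. Foot: 46 (x -28 to +18) x 50 x 8 mm. Steel blade, 50 mm wide, 2 thick, from 18 mm ahead and 34 up, sloping down 20 degrees; the underside of its front edge is about 76 mm ahead, 12 mm up. Its set angle varies 0.12 rad either way (edge 7 mm higher or lower): find it by feel. It springs, 2 N per mm at the edge.
Not all that is in view belongs to the job. There is more than one size of the mat; the job needs the largest.

How it is judged:
By the outcome, as a careful person would: the job done as asked, in the order asked, and still so for the second after the job is handed in, with the robot touching nothing.
It also fails if it takes over 69 s, if anything falls off the work surface, if the arm or the gripper's body presses on something with over 40 N, if the wrist force passes 120 N, or if a joint passes its speed limit or range.

## Working session

There is one attempt and no reset: what is moved stays moved. The work goes in short steps, Python scripts to look and compute and a tool call to move; the robot and the scene stay as the last step left them, time stands still between calls to the robot, and variables do not carry over. Pictures are saved under pics/ and viewed, at most 10 in all, crops included, and the job is handed in when it is done.

Besides the shell and the picture viewer there is one more tool, called after "Call:" in YAML: its name, and indented under it one key for each argument. play_rows: Moves the arm, as the interface text tells. Its arguments: {"type":"object","properties":{"targets":{"type":"array"}},"required":["targets"]}

```bash
mkdir -p pics; cat > h.py <<'E'
import numpy as np, cv2
from cell import ctrl
from scipy.spatial.transform import Rotation as R
def Tt():
    s=ctrl.read_state(); T=np.eye(4); T[:3,:3]=R.from_euler('xyz',s['tool_rot']).as_matrix(); T[:3,3]=s['eef_pos']; return T
def pts(name,depth,uv,T=None):
    c=ctrl.calibration(name); f=192/np.tan(np.radians(c['vfov']/2))
    K=np.array([[f,0,c['cx']],[0,f,c['cy']],[0,0,1.]])
    E=np.array(c['extrinsics']) if 'extrinsics' in c else T@np.array(c['mount'])
    uv=np.asarray(uv,float).reshape(-1,2)
    n=cv2.undistortPoints(uv[:,None],K,np.array([c['k1'],0,0,0.]))[:,0]
    d=depth[uv[:,1].astype(int),uv[:,0].astype(int)]
    P=np.c_[n*d[:,None],d]
    return P@E[:3,:3].T+E[:3,3]
E
python3 - <<'E'
from h import *
s=ctrl.read_state(); print({k:np.round(v,3) for k,v in s.items()})
ims=[]
for n in ["scene","top"]:
    p,d=ctrl.get_image(n); np.savez(f'{n}0.npz',p=p,d=d); ims.append(p)
    for t in ["stand","plate","mat","lifter"]:
        for r in ctrl.trace(n,t)[:4]:
            m=r['pixels']; v,u=np.nonzero(m&(d>0))
            W=pts(n,d,np.c_[u,v]); print(n,t,round(r['confidence'],2),np.round(r['bbox']),len(u),np.round(np.median(W,0)),np.round(np.percentile(W,[2,98],axis=0)).tolist())
for n,i in zip(["scene","top"],ims): cv2.imwrite(f'pics/{n}0.png',cv2.resize(i[...,::-1],(768,576)))
E
```

```text
{'clock': np.float64(0.0), 'qpos': array([-1.357,  0.629,  0.038,  1.518, -0.027,  0.996, -0.02 ]), 'qd': array([ 0.001,  0.   , -0.   ,  0.   ,  0.002, -0.   ,  0.001]), 'tau': array([ 1.0000e-03, -5.6341e+01,  1.2260e+00, -1.9344e+01,  1.1000e-02,
        1.0000e-02,  0.0000e+00]), 'eef_pos': array([179.334, 624.164, 255.376]), 'tool_rot': array([-3.14 ,  0.   ,  2.862]), 'force': array([-0.704, -0.687,  0.723]), 'torque': array([ 0.014, -0.007, -0.052]), 'gripper_force': np.float64(0.0), 'width': np.float64(85.784)}
scene stand 0.81 [271. 219. 397. 384.] 10378 [634. 224.  34.] [[467.0, 123.0, 17.0], [718.0, 296.0, 49.0]]
scene plate 0.7 [307. 234. 374. 302.] 2817 [547. 190.  33.] [[499.0, 143.0, 31.0], [592.0, 235.0, 42.0]]
scene mat 0.92 [255. 121. 319. 170.] 1562 [354. -38.   3.] [[297.0, -80.0, 1.0], [408.0, 5.0, 6.0]]
scene mat 0.75 [ 99. 161. 192. 242.] 2275 [ 637. -179.    5.] [[539.0, -245.0, 2.0], [693.0, -138.0, 8.0]]
scene mat 0.67 [174. 114. 234. 159.] 1528 [ 434. -199.    4.] [[377.0, -243.0, 1.0], [489.0, -157.0, 6.0]]
scene lifter 0.77 [122. 152. 177. 226.] 1770 [ 609. -171.   34.] [[571.0, -203.0, 6.0], [669.0, -155.0, 116.0]]
top stand 0.92 [108.  94. 200. 223.] 6319 [615. 212.  32.] [[463.0, 116.0, 5.0], [714.0, 293.0, 46.0]]
top plate 0.72 [140. 155. 186. 203.] 1851 [545. 185.  31.] [[499.0, 139.0, 28.0], [592.0, 231.0, 41.0]]
top mat 0.83 [319. 208. 364. 266.] 1820 [ 433. -203.    2.] [[378.0, -247.0, -1.0], [488.0, -161.0, 5.0]]
top mat 0.83 [244. 239. 289. 299.] 2025 [355. -42.   2.] [[299.0, -85.0, -1.0], [410.0, -0.0, 5.0]]
top mat 0.75 [311. 115. 360. 188.] 2121 [ 606. -207.    3.] [[539.0, -246.0, 0.0], [692.0, -141.0, 7.0]]
```

View pics/scene0.png

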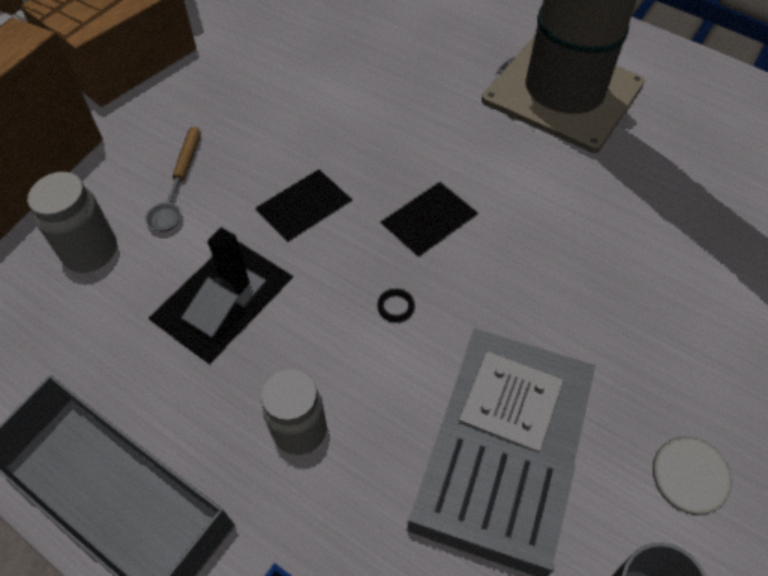

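View pics/top0.png

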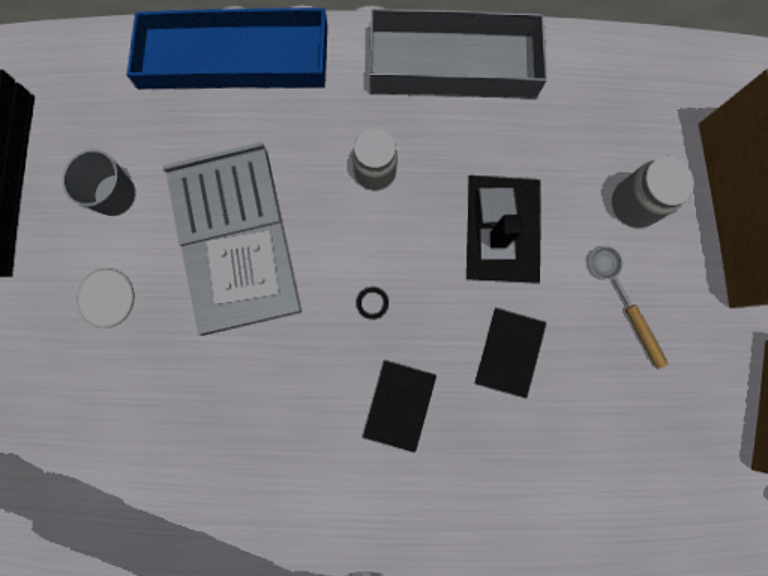

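The scene shows the stand with the plate at about (512,400) px (768-wide view) and the lifter on a black mat at (222,290). The three mats in the top view are at (505,230), (510,352) and (400,405). The first is the largest (about 155x105 mm measured) and carries the lifter, so it fits the description. I'll confirm that in a crop and measure poses.

```bash
cat > m.py <<'E'
from h import *
def rect(P):
    (c,s,a)=cv2.minAreaRect(P[:,:2].astype(np.float32)); return np.round(c,1),np.round(s,1),round(a,2)
for n in ["top","scene"]:
    z=np.load(f'{n}0.npz'); d=z['d']; v,u=np.nonzero(d>0); W=pts(n,d,np.c_[u,v]); col=z['p'][v,u].astype(int)
    box=lambda x0,x1,y0,y1:(W[:,0]>x0)&(W[:,0]<x1)&(W[:,1]>y0)&(W[:,1]<y1)
    S=box(440,740,100,320); zz=W[:,2]
    print(n,'stand all',rect(W[S&(zz>18)&(zz<60)]))
    pl=S&(col.min(1)>np.percentile(col[S].min(1),80))&box(490,600,135,240)
    from collections import Counter
    r=ctrl.trace(n,'plate') if 0 else None
    L=box(520,700,-260,-130)
    print(' table/mat z',np.round(np.median(zz[L&(zz<9)]),1))
    T=L&(zz>95); print(' handle top',T.sum(),rect(W[T]),np.round(np.median(W[T],0),1))
    for lo,hi in [(10,16),(16,22),(22,28),(28,34),(34,44)]:
        B=L&(zz>lo)&(zz<hi)&(col.mean(1)>60)
        if B.sum()>5: print(' blade',lo,B.sum(),np.round(W[B].mean(0),1),np.round(np.percentile(W[B],[3,97],axis=0)[:,:2]).tolist())
    # mat black low
    M=L&(zz<9)&(col.max(1)<45); print(' mat',M.sum(),rect(W[M]))
p=np.load('scene0.npz')['p'][100:250,80:330]; q=np.load('top0.npz')['p'][100:300,230:380]
cv2.imwrite('pics/c1.png',np.hstack([cv2.resize(p,(500,300)),np.pad(cv2.resize(q,(225,300)),((0,0),(0,0),(0,0)))])[...,::-1])
n='top'; p,d=ctrl.get_image('top')
for n in ['top']:
    m=ctrl.trace(n,'plate')[0]['pixels']; v,u=np.nonzero(m&(d>0)); W=pts(n,d,np.c_[u,v]); print('plate',rect(W[W[:,2]<37]), np.median(W[:,2]))
    # stand edges
    m=ctrl.trace(n,'stand')[0]['pixels']; v,u=np.nonzero(m&(d>0)); W=pts(n,d,np.c_[u,v]); W=W[W[:,2]>18]; print('stand',rect(W))
    np.save('stand.npy',W)
E
python3 m.py
```

```text
top stand all (array([588.6, 205.2]), array([251. , 152.4]), 14.46)
 table/mat z 2.3
 handle top 191 (array([ 594.5, -182.8]), array([25.9, 24. ]), 2.31) [ 593.  -180.4  112.5]
 blade 10 193 [ 582.4 -179.    11.7] [[568.0, -206.0], [609.0, -160.0]]
 blade 16 98 [ 661.1 -180.8   20.1] [[582.0, -204.0], [673.0, -157.0]]
 blade 22 162 [ 652.9 -180.8   24.8] [[640.0, -203.0], [667.0, -158.0]]
 blade 28 160 [ 636.7 -180.2   30.8] [[625.0, -204.0], [649.0, -158.0]]
 blade 34 55 [ 621.7 -172.7   35.8] [[603.0, -198.0], [632.0, -158.0]]
 mat 2147 (array([ 615.8, -194. ]), array([108.6, 157.5]), 88.33)
scene stand all (array([587.1, 207.9]), array([252.3, 150.3]), 14.35)
 table/mat z 4.3
 handle top 279 (array([ 595.2, -178.9]), array([25.9, 26.7]), 89.52) [ 597.9 -175.5  113.4]
 blade 10 91 [ 576.7 -166.1   13.1] [[568.0, -181.0], [589.0, -156.0]]
 blade 16 37 [ 662.3 -174.9   20.5] [[580.0, -202.0], [671.0, -154.0]]
 blade 22 254 [ 659.3 -179.    24.8] [[647.0, -202.0], [671.0, -156.0]]
 blade 28 243 [ 641.  -178.7   31. ] [[629.0, -202.0], [653.0, -156.0]]
 blade 34 207 [ 624.6 -178.7   36.6] [[617.0, -202.0], [635.0, -156.0]]
 mat 2275 (array([ 614.3, -193.6]), array([114.3, 162.4]), 88.24)
plate (array([547., 186.]), array([95.3, 99.6]), 10.9) 31.160660106396335
stand (array([588.2, 205.2]), array([250.3, 152.2]), 14.34)
```

View pics/c1.png

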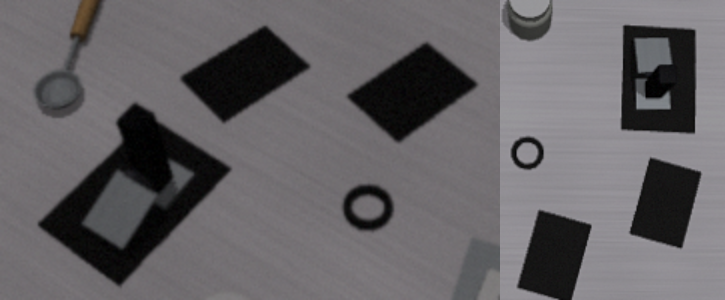

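The crop confirms that the lifter stands on the largest mat. Lifter handle is at about (595,-181) with yaw about 0. Stand origin is at about (595,208) with yaw 14.4°. The plate is about 5 mm short of the step, turned about -0.06 rad. Those agree with the given sizes, so I start moving.

Call:
play_rows:
  targets:
    - [0,-62.2,-66,5,74]
    - [0,-62.2,-66,5,74]
    - [0,-62.2,-66,5,74]
    - [0,-62.2,-66,5,74]
    - [0,-62.2,-66,5,74]
    - [0,-62.2,-66,5,74]
    - [0,-62.2,-66,5,74]
    - [0,-62.2,-66,5,74]
    - [0,-62.2,-66,5,74]
    - [0,-62.2,-66,5,74]

```text
clock: 1.65
eef_pos: [409.0, 179.5, 229.0]
tool_rot: [3.141, -0.0, 1.569]
force: [0.6, 0.0, -0.1]
width: 85.2
gripper_force: 0.0
```

```bash
cat >> h.py <<'E'
def mv(x,y,z,yaw=None):
    s=ctrl.read_state(); T=Tt(); d=T[:3,:3].T@(np.array([x,y,z])-T[:3,3]); sp=0
    if yaw is not None: sp=-np.degrees((yaw-s['tool_rot'][2]+np.pi)%(2*np.pi)-np.pi)
    print('t',round(s['clock'],2),'pos',np.round(s['eef_pos'],1),'rot',np.round(s['tool_rot'],3),'F',np.round(s['force'],2),'row cm/deg',np.round(d/10,2),round(sp,2))
E
python3 -c "
from h import *
mv(595,-181,200,np.pi/2)"
```

```text
t 1.65 pos [409.  179.5 229. ] rot [ 3.141 -0.     1.569] F [ 0.6   0.04 -0.14] row cm/deg [-36.02  18.67   2.9 ] -0.11
```

Call:
play_rows:
  targets:
    - [0,-36,18.7,3,0]
    - [0,-36,18.7,3,0]
    - [0,-36,18.7,3,0]
    - [0,-36,18.7,3,0]
    - [0,-36,18.7,3,0]
    - [0,-36,18.7,3,0]
    - [0,-36,18.7,3,0]
    - [0,-36,18.7,3,0]
    - [0,-36,18.7,3,0]
    - [0,-36,18.7,3,0]

```text
clock: 2.65
eef_pos: [594.9, -181.4, 198.4]
tool_rot: [-3.141, 0.001, 1.567]
force: [0.5, 0.4, 0.1]
width: 85.4
gripper_force: 0.0
```

```bash
python3 -c "
from h import *
T=Tt(); p,d=ctrl.get_image('wrist'); np.savez('w.npz',p=p,d=d)
v,u=np.nonzero(d>0); W=pts('wrist',d,np.c_[u,v],T)
ok=(abs(W[:,0]-600)<130)&(abs(W[:,1]+181)<100)
M=ok&(W[:,2]>100)&(W[:,2]<122); print(M.sum(), cv2.minAreaRect(W[M][:,:2].astype(np.float32)) if M.sum()>5 else 0)
c=p[v,u].astype(int).mean(1)
for lo in range(10,46,4):
  B=ok&(W[:,2]>lo)&(W[:,2]<lo+4)&(c>60)
  if B.sum()>20: print(lo,B.sum(),np.round(W[B].mean(0),1),np.round(np.percentile(W[B],[3,97],axis=0)[:,:2]).tolist())
mv(595,-181,95,np.pi/2)
cv2.imwrite('pics/w1.png',p[...,::-1])"
```

```text
1154 ((594.6912231445312, -180.70480346679688), (25.903942108154297, 24.503116607666016), 0.9424518942832947)
10 876 [ 583.6 -171.1   12.2] [[567.0, -201.0], [610.0, -157.0]]
18 292 [ 667.  -177.9   20.8] [[662.0, -202.0], [672.0, -155.0]]
22 480 [ 658.4 -178.7   24. ] [[651.0, -203.0], [666.0, -155.0]]
26 512 [ 646.3 -178.5   28. ] [[639.0, -203.0], [653.0, -155.0]]
30 530 [ 634.3 -178.9   32. ] [[627.0, -203.0], [641.0, -156.0]]
34 528 [ 622.6 -179.6   35.9] [[615.0, -204.0], [630.0, -156.0]]
38 138 [ 615.5 -180.3   39.4] [[610.0, -203.0], [620.0, -157.0]]
t 2.7 pos [ 594.7 -179.   198.4] rot [-3.141e+00 -1.000e-03  1.569e+00] F [-0.58  0.93  0.49] row cm/deg [-0.21  0.04 10.34] -0.08
```

View pics/w1.png

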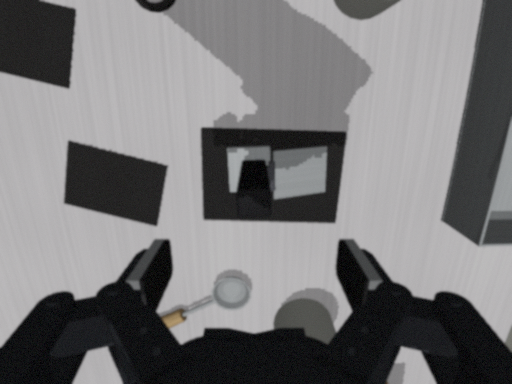

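The wrist view shows the handle at (255,190) px between the fingers, with the blade to its right (+x). Handle centre is (594.7,-180.7), so it lines up. Descend and grip.

Call:
play_rows:
  targets:
    - [0,0,0,5,-1]
    - [0,0,0,9,-1]
    - [0,0,0,10.3,-1]
    - [0,0,0,10.3,-1]
    - [1,0,0,10.3,-1]
    - [1,0,0,10.3,-1]
    - [1,0,0,10.3,-1]
    - [1,0,0,10.3,-1]
    - [1,0,0,10.3,-1]
    - [1,0,0,10.3,-1]

```text
clock: 3.7
eef_pos: [595.4, -179.3, 97.0]
tool_rot: [3.14, 0.0, 1.587]
force: [-2.7, -0.2, 7.0]
width: 25.5
gripper_force: 58.9
```

Call:
play_rows:
  targets:
    - [1,0,0,0,0]
    - [1,0,0,0,0]
    - [1,0,0,-1,0]
    - [1,0,0,-4,0]
    - [1,0,0,-8,0]
    - [1,0,0,-12,0]
    - [1,0,0,-13,0]
    - [1,0,0,-13,0]

```text
clock: 4.5
eef_pos: [595.8, -179.4, 227.6]
tool_rot: [3.138, 0.001, 1.588]
force: [0.1, -0.2, -2.3]
width: 25.1
gripper_force: 59.5
```

```bash
python3 -c "
from h import *
F=[]
for k in range(4):
  T=Tt(); p,d=ctrl.get_image('wrist'); s=ctrl.read_state(); F.append(np.r_[s['force'],s['eef_pos'],s['width']])
print(np.round(F,2))
v,u=np.nonzero(d>0); W=pts('wrist',d,np.c_[u,v],T); q=(W-T[:3,3])@T[:3,:3]
c=p[v,u].astype(int).mean(1)
ok=(abs(q[:,0])<40)&(q[:,1]>12)&(q[:,1]<95)&(q[:,2]>35)&(q[:,2]<95)&(c>45)
q=q[ok]; print(len(q))
for lo in range(15,90,8):
  B=q[(q[:,1]>lo)&(q[:,1]<lo+8)]
  if len(B)>10: print(lo,len(B),np.round(np.median(B,0),1),np.round(np.percentile(B[:,0],[3,97])))
# stand yaw .25; tip target
e=np.array([np.cos(.251),np.sin(.251)]); o=np.array([594.8,207.7])
h=o+e*(-205)+np.array([-e[1],e[0]])*(-9); print('handle pre',h)
mv(h[0],h[1],220,np.pi/2+.251)"
```

```text
[[ 6.6000e-01  7.2000e-01 -2.7800e+00  5.9464e+02 -1.7877e+02  2.2560e+02
   2.5220e+01]
 [-8.6000e-01  6.3000e-01 -3.3700e+00  5.9399e+02 -1.7844e+02  2.2437e+02
   2.5260e+01]
 [ 2.0000e-01  7.3000e-01 -1.9100e+00  5.9370e+02 -1.7838e+02  2.2376e+02
   2.5340e+01]
 [-1.3000e+00  2.2000e-01 -2.3100e+00  5.9372e+02 -1.7847e+02  2.2358e+02
   2.5150e+01]]
4914
15 495 [ 8.5 18.8 58.3] [-5. 23.]
23 561 [ 6.6 27.2 61.1] [-13.  23.]
31 626 [ 3.8 35.2 63.8] [-18.  23.]
39 695 [ 0.6 42.9 66.3] [-25.  23.]
47 665 [ 0.7 50.9 69.1] [-24.  23.]
55 638 [ 0.7 58.9 71.8] [-25.  23.]
63 606 [ 1.1 67.  74.5] [-24.  23.]
71 461 [ 0.6 74.  76.8] [-24.  23.]
handle pre [398.4591254 148.0656059]
t 4.7 pos [ 593.7 -178.5  223.6] rot [-3.138e+00 -1.000e-03  1.588e+00] F [-1.3   0.22 -2.31] row cm/deg [ 32.98 -18.97   0.48] -13.41
```

Call:
play_rows:
  targets:
    - [1,33.3,-17.6,0.5,-13.4]
    - [1,33.3,-17.6,0.5,-13.4]
    - [1,33.3,-17.6,0.5,-13.4]
    - [1,33.3,-17.6,0.5,-13.4]
    - [1,33.3,-17.6,0.5,-13.4]
    - [1,33.3,-17.6,0.5,-13.4]
    - [1,33.3,-17.6,0.5,-13.4]
    - [1,33.3,-17.6,0.5,-13.4]
    - [1,33.3,-17.6,0.5,-13.4]
    - [1,33.3,-17.6,0.5,-13.4]

```text
clock: 5.7
eef_pos: [412.9, 150.9, 220.0]
tool_rot: [-3.14, 0.001, 1.823]
force: [0.9, -0.9, -2.2]
width: 25.2
gripper_force: 60.0
```

```bash
cat > look.py <<'E'
from h import *
import sys
o=np.array([594.8,207.7,0]); a=.251; Rs=R.from_euler('z',a).as_matrix()
F=[]
for k in range(3):
  T=Tt(); p,d=ctrl.get_image('wrist'); s=ctrl.read_state(); F.append(np.r_[s['force'],s['eef_pos']])
print('F',np.round(np.mean(F,0),2))
v,u=np.nonzero(d>0); W=pts('wrist',d,np.c_[u,v],T); q=(W-T[:3,3])@T[:3,:3]; S=(W-o)@Rs
c=p[v,u].astype(int).mean(1)
print('TCP in stand',np.round((T[:3,3]-o)@Rs,1))
ok=(S[:,0]>-140)&(S[:,0]<125)&(abs(S[:,1])<80)
for lo,hi in [(20,27),(28,32.5),(32.5,37),(40,46),(46,52)]:
  B=S[ok&(S[:,2]>lo)&(S[:,2]<hi)]
  if len(B)>30: print(lo,hi,len(B),np.round(np.median(B,0),1),np.round(np.percentile(B,[1,99],axis=0)[:,:2]).tolist())
W2=ok&(c>140); print('bright',W2.sum(), cv2.minAreaRect(S[W2][:,:2].astype(np.float32)) if W2.sum()>9 else '', np.round(np.median(S[W2],0),1))
if len(sys.argv)>1: cv2.imwrite(sys.argv[1],p[...,::-1])
E
python3 look.py pics/w2.png; python3 -c "
from h import *
mv(412,151.6,115,np.pi/2+.251)"
```

```text
F [ 6.4000e-01 -3.9000e-01 -2.4600e+00  4.1377e+02  1.4969e+02  2.2032e+02]
TCP in stand [-189.7  -11.3  220.3]
20 27 7144 [-79.8  46.5  24.1] [[-132.0, -72.0], [0.0, 76.0]]
28 32.5 4635 [-44.1   2.6  31.8] [[-99.0, -61.0], [76.0, 65.0]]
32.5 37 12862 [40.4 -0.  33.9] [[-92.0, -73.0], [109.0, 74.0]]
40 46 254 [-30.6  13.5  42. ] [[-79.0, -73.0], [112.0, 23.0]]
bright 19656 ((-13.869316101074219, 2.4500198364257812), (155.13148498535156, 252.19300842285156), 89.96640014648438) [-6.6  4.4 33.1]
t 5.85 pos [413.9 149.5 220.4] rot [-3.141e+00  1.000e-03  1.819e+00] F [ 0.47  0.03 -2.31] row cm/deg [ 0.27 -0.13 10.54] -0.16
```

View pics/w2.png

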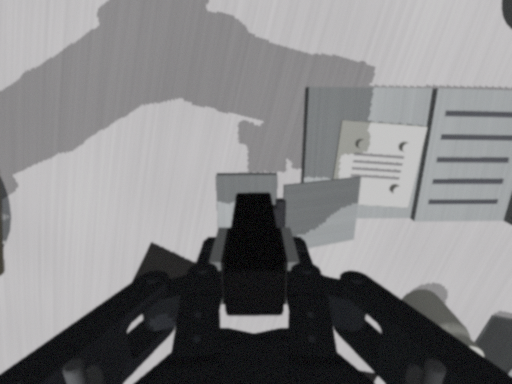

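The wrist view shows the blade tip at (358,215) px heading for the plate at (337–420,120–208), and the step at x=428. The stand's near edge measures -132, so the stand frame is right. Descend to feel for the shelf in front of the plate.

Call:
play_rows:
  targets:
    - [1,0,0,4,0]
    - [1,0,0,8,0]
    - [1,0,0,10.5,0]
    - [1,0,0,11,0]
    - [1,0,0,11,0]
    - [1,0,0,11,0]

```text
clock: 6.45
eef_pos: [414.6, 150.5, 111.7]
tool_rot: [3.14, -0.0, 1.82]
force: [0.3, 0.2, -2.0]
width: 25.7
gripper_force: 60.1
```

```bash
cat > f.py <<'E'
from h import *
F=[]
for k in range(4):
  ctrl.get_image('wrist'); s=ctrl.read_state(); F.append(np.r_[s['force'],s['torque']*10,s['eef_pos']])
m=np.mean(F,0); print(round(s['clock'],2),'F',np.round(m[:3],2),'T*10',np.round(m[3:6],2),'pos',np.round(m[6:],1),'rot',np.round(s['tool_rot'],3))
E=R.from_euler('z',.251).as_matrix(); print('stand',np.round((m[6:]-[594.8,207.7,0])@E,1),'Fs',np.round(m[:3]@E,2))
E
python3 f.py
```

```text
6.65 F [-0.07 -0.31 -2.47] T*10 [-0.08 -0.03  0.12] pos [414.4 151.  111.9] rot [ 3.139 -0.     1.822]
stand [-188.8  -10.1  111.9] Fs [-0.14 -0.29 -2.47]
```

Call:
play_rows:
  targets:
    - [1,0,0,0.2,0]
    - [1,0,0,0.4,0]
    - [1,0,0,0.4,0]

```text
clock: 6.95
eef_pos: [413.3, 150.9, 106.7]
tool_rot: [-3.141, -0.0, 1.822]
force: [-0.6, -0.2, -1.6]
width: 25.5
gripper_force: 60.1
```

```bash
python3 f.py
```

```text
7.15 F [-0.1  -0.39 -2.34] T*10 [0.22 0.22 0.32] pos [413.4 150.9 106.7] rot [-3.141  0.     1.822]
stand [-189.9  -10.   106.7] Fs [-0.2  -0.35 -2.34]
```

Call:
play_rows:
  targets:
    - [1,0,0,0.1,0]
    - [1,0,0,0.2,0]
    - [1,0,0,0.2,0]

```text
clock: 7.45
eef_pos: [413.3, 150.8, 104.6]
tool_rot: [-3.141, -0.0, 1.822]
force: [0.3, 0.0, -3.5]
width: 25.4
gripper_force: 60.1
```

```bash
python3 f.py
```

```text
7.65 F [ 0.44  0.22 -1.87] T*10 [0.13 0.12 0.13] pos [413.4 150.8 104.7] rot [-3.142 -0.     1.822]
stand [-189.8  -10.   104.7] Fs [ 0.48  0.1  -1.87]
```

Call:
play_rows:
  targets:
    - [1,0,0,0.1,0]
    - [1,0,0,0.1,0]

```text
clock: 7.85
eef_pos: [413.4, 150.9, 103.7]
tool_rot: [-3.141, -0.0, 1.822]
force: [0.8, -0.0, -1.9]
width: 25.2
gripper_force: 60.1
```

```bash
python3 f.py
```

```text
8.05 F [ 0.27 -0.35 -2.64] T*10 [-0.09 -0.06  0.13] pos [413.4 150.9 103.8] rot [-3.142 -0.     1.822]
stand [-189.8  -10.   103.8] Fs [ 0.17 -0.41 -2.64]
```

Not in contact yet. Continue down in 1 mm steps.

Call:
play_rows:
  targets:
    - [1,0,0,0.1,0]
    - [1,0,0,0.1,0]

```text
clock: 8.25
eef_pos: [413.5, 150.9, 102.8]
tool_rot: [3.141, -0.0, 1.822]
force: [-0.4, 0.0, -0.7]
width: 25.5
gripper_force: 60.4
```

```bash
python3 f.py
```

```text
8.45 F [ 0.03 -0.13 -0.33] T*10 [ 0.31 -0.7   0.09] pos [413.5 150.9 102.8] rot [ 3.141 -0.     1.822]
stand [-189.7  -10.   102.8] Fs [ 0.   -0.13 -0.33]
```

Call:
play_rows:
  targets:
    - [1,0,0,0.1,0]
    - [1,0,0,0.1,0]

```text
clock: 8.65
eef_pos: [413.5, 150.9, 101.8]
tool_rot: [3.141, -0.0, 1.821]
force: [-0.9, 0.0, 1.3]
width: 25.3
gripper_force: 60.7
```

```bash
python3 f.py
```

```text
8.85 F [-0.75 -0.4   1.28] T*10 [ 0.2  -0.72 -0.15] pos [413.5 150.9 101.9] rot [ 3.141 -0.     1.822]
stand [-189.8  -10.   101.9] Fs [-0.83 -0.2   1.28]
```

Contact began at TCP z≈103.8, with a slope of about 2 N/mm as given. I ease up to under 2 N and slide forward.

Call:
play_rows:
  targets:
    - [1,0,0,-0.1,0]
    - [1,0,0.4,-0.1,0]
    - [1,0,0.8,-0.1,0]
    - [1,0,1.2,-0.1,0]
    - [1,0,1.2,-0.1,0]

```text
clock: 9.35
eef_pos: [426.2, 154.1, 102.8]
tool_rot: [3.14, 0.0, 1.822]
force: [0.3, 0.8, -0.4]
width: 25.2
gripper_force: 60.2
```

```bash
python3 f.py
```

```text
9.55 F [-0.07  0.1  -0.53] T*10 [ 0.9  -2.17 -0.1 ] pos [425.4 153.9 102.7] rot [3.141 0.    1.822]
stand [-177.4  -10.   102.7] Fs [-0.04  0.11 -0.53]
```

Call:
play_rows:
  targets:
    - [1,0,0.2,0,0]
    - [1,0,0.4,0,0]
    - [1,0,0.5,0,0]
    - [1,0,0.5,0,0]

```text
clock: 9.95
eef_pos: [430.1, 155.1, 102.8]
tool_rot: [3.141, 0.0, 1.822]
force: [-0.1, -0.4, 0.2]
width: 25.2
gripper_force: 60.3
```

```bash
python3 f.py; python3 look.py pics/w3.png
```

```text
10.15 F [ 0.05 -0.09 -0.67] T*10 [ 0.74 -1.8   0.08] pos [430.1 155.1 102.8] rot [ 3.141 -0.     1.822]
stand [-172.6  -10.   102.8] Fs [ 0.03 -0.1  -0.67]
F [ 1.5000e-01  7.5000e-01 -6.8000e-01  4.3007e+02  1.5514e+02  1.0281e+02]
TCP in stand [-172.6  -10.   102.8]
20 27 15672 [-76.7  49.3  24.1] [[-132.0, -72.0], [0.0, 75.0]]
28 32.5 12836 [-55.6  -3.4  31.8] [[-114.0, -56.0], [1.0, 50.0]]
32.5 37 8436 [-29.1 -12.4  33.4] [[-129.0, -72.0], [31.0, 41.0]]
40 46 815 [-73.7   5.1  41.8] [[-140.0, -37.0], [-23.0, 23.0]]
bright 27357 ((-51.50743103027344, 2.4856033325195312), (176.972900390625, 155.02444458007812), 0.01436714269220829) [-46.   -0.4  31.8]
```

View pics/w3.png

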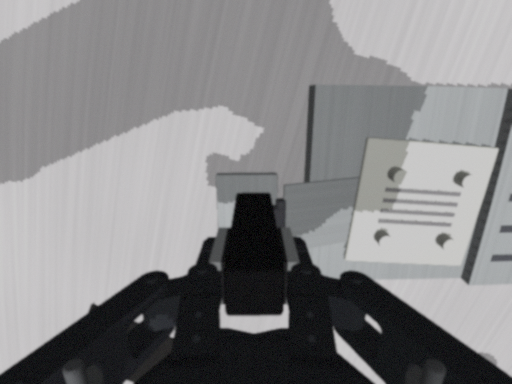

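The plate's near edge, at (346–367, 138–262) px, now covers the blade tip. The blade has gone under the rim with no forward force. Continue.

Call:
play_rows:
  targets:
    - [1,0,0.2,0,0]
    - [1,0,0.4,0,0]
    - [1,0,0.5,0,0]
    - [1,0,0.5,0,0]

```text
clock: 10.7
eef_pos: [434.9, 156.3, 102.7]
tool_rot: [3.142, 0.0, 1.821]
force: [0.3, 1.0, 0.6]
width: 25.0
gripper_force: 60.3
```

```bash
python3 f.py
```

```text
10.9 F [-0.77 -0.22 -1.06] T*10 [ 0.29 -0.87 -0.02] pos [434.9 156.3 102.8] rot [3.141 0.    1.822]
stand [-167.7  -10.   102.8] Fs [-0.8  -0.02 -1.06]
```

Call:
play_rows:
  targets:
    - [1,0,0.2,0,0]
    - [1,0,0.4,0,0]
    - [1,0,0.5,0,0]
    - [1,0,0.5,0,0]

```text
clock: 11.3
eef_pos: [439.8, 157.6, 102.7]
tool_rot: [3.141, -0.0, 1.822]
force: [-0.3, -0.9, -1.1]
width: 25.4
gripper_force: 60.3
```

```bash
python3 f.py
```

```text
11.5 F [-0.32  0.29 -0.49] T*10 [ 0.29 -0.24 -0.23] pos [439.8 157.6 102.8] rot [ 3.141 -0.     1.822]
stand [-162.6  -10.   102.8] Fs [-0.24  0.36 -0.49]
```

Call:
play_rows:
  targets:
    - [1,0,0.2,0,0]
    - [1,0,0.4,0,0]
    - [1,0,0.4,0,0]

```text
clock: 11.8
eef_pos: [443.9, 158.6, 102.8]
tool_rot: [3.141, 0.0, 1.821]
force: [0.2, 0.4, -0.7]
width: 25.3
gripper_force: 60.3
```

```bash
python3 f.py; cat > plate.py <<'E'
from h import *
o=np.array([594.8,207.7,0]); Rs=R.from_euler('z',.251).as_matrix()
for n in ['wrist','top','scene']:
  T=Tt(); p,d=ctrl.get_image(n); r=ctrl.trace(n,'plate')
  if not r: print(n,'none'); continue
  m=cv2.erode(r[0]['pixels'].astype(np.uint8),np.ones((3,3))); v,u=np.nonzero((m>0)&(d>0)); S=(pts(n,d,np.c_[u,v],T)-o)@Rs
  print(n,round(r[0]['confidence'],2),len(S),'x',np.round(np.percentile(S[:,0],[0.5,50,99.5]),1),'y',np.round(np.percentile(S[:,1],[0.5,50,99.5]),1),'z',np.round(np.percentile(S[:,2],[1,50,99]),1))
  (c,s,a)=cv2.minAreaRect(S[:,:2].astype(np.float32)); print('  rect',np.round(c,1),np.round(s,1),round(a,1))
  A=np.c_[S[:,:2],np.ones(len(S))]; k=S[:,2]<np.median(S[:,2])+4; co=np.linalg.lstsq(A[k],S[k,2],rcond=None)[0]; print('  slope',np.round(co[:2],3))
E
python3 plate.py
```

```text
12.0 F [ 0.07  0.33 -0.89] T*10 [ 0.6  -1.38  0.06] pos [443.8 158.7 102.8] rot [ 3.141 -0.     1.822]
stand [-158.4  -10.   102.8] Fs [ 0.15  0.3  -0.89]
wrist 0.71 14973 x [-93.7 -49.6  -1.8] y [-51.6  -1.   40. ] z [30.9 33.1 43.6]
  rect [-47.2  -6.5] [94.2 94.4] 89.9
  slope [-0.025  0.   ]
top none
scene 0.64 2716 x [-92.4 -46.3  -2.6] y [-50.7  -4.8  40.7] z [30.8 33.9 44.7]
  rect [-47.9  -5.2] [94.  93.6] 89.6
  slope [-0.024 -0.005]
```

The plate is now square, with its far edge against the step (rect centre -47, 94x94) and its near edge just riding on the blade. Now the tipping arc: tip radius is about 84 mm from the far edge, so the tip stays on the rim just outside the raised centre.

Call:
play_rows:
  targets:
    - [1,0,-0.35,-0.2,0]
    - [1,0,-0.35,-0.6,0]
    - [1,0,-0.3,-1.0,0]
    - [1,0,-0.3,-1.3,0]
    - [1,0,-0.15,-2.0,0]
    - [1,0,0,-2.75,0]
    - [1,0,0.25,-3.45,0]
    - [1,0,0.6,-4.1,0]
    - [1,0,0.6,-4.1,0]

```text
clock: 13.2
eef_pos: [450.6, 160.5, 144.8]
tool_rot: [3.139, -0.0, 1.822]
force: [0.4, 0.7, -3.0]
width: 25.5
gripper_force: 60.2
```

```bash
python3 f.py; python3 plate.py; python3 -c "
from h import *
p,d=ctrl.get_image('scene'); cv2.imwrite('pics/s2.png',cv2.resize(p[180:384,230:450,::-1],None,fx=2.8,fy=2.8))"
```

```text
13.4 F [-0.52 -0.22 -3.59] T*10 [-0.08  1.38 -0.11] pos [449.3 160.1 143.9] rot [-3.141  0.     1.822]
stand [-152.7  -10.   143.9] Fs [-0.56 -0.08 -3.59]
wrist 0.57 8051 x [-83.1 -51.6  -3.8] y [-50.5  -0.9  39.9] z [29.9 56.4 73.2]
  rect [-43.   -5.7] [92.1 82. ] 89.4
  slope [-0.525 -0.002]
top 0.88 1146 x [-81.  -37.8  -3.1] y [-55.2 -17.9  33.9] z [27.3 47.  72.3]
  rect [-45.9 -10.9] [86.9 91.7] 1.4
  slope [-0.509  0.008]
scene 0.64 2934 x [-80.7 -42.5  -4.9] y [-49.4  -4.9  39.3] z [30.6 52.3 73.5]
  rect [-43.2  -5.2] [78.4 90. ] 0.2
  slope [-0.519 -0.004]
```

View pics/s2.png

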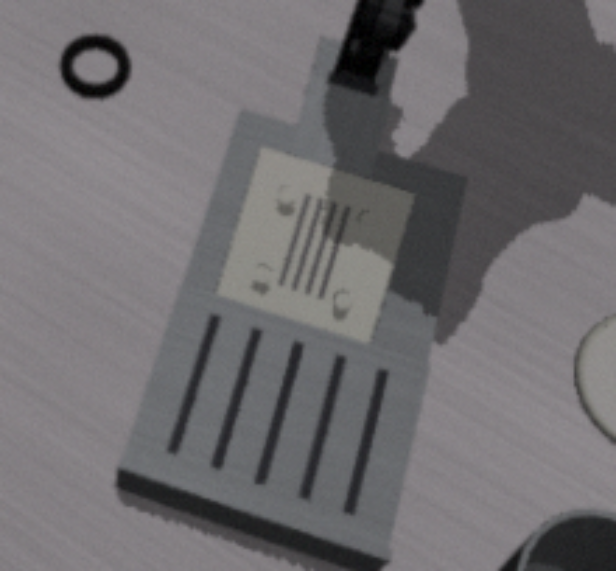

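The picture shows the plate tilted up on the blade, its far edge against the step and square (slope 0.52 is about 27°). Forces are light. Continue the arc to about 75°.

Call:
play_rows:
  targets:
    - [1,0,0.35,-0.6,0]
    - [1,0,0.75,-1.2,0]
    - [1,0,1.25,-1.75,0]
    - [1,0,1.75,-2.25,0]
    - [1,0,2.3,-2.7,0]
    - [1,0,2.9,-3.1,0]
    - [1,0,3.5,-3.4,0]
    - [1,0,4.2,-3.7,0]
    - [1,0,4.9,-3.9,0]
    - [1,0,4.9,-3.9,0]

```text
clock: 14.75
eef_pos: [498.4, 172.6, 183.1]
tool_rot: [3.139, 0.0, 1.822]
force: [-0.8, 0.6, -1.9]
width: 25.2
gripper_force: 60.0
```

```bash
python3 f.py; python3 plate.py
```

```text
14.95 F [-0.3  -0.58 -2.69] T*10 [-0.43  1.07 -0.17] pos [496.6 172.1 182.6] rot [-3.14   0.     1.821]
stand [-104.   -10.1  182.6] Fs [-0.44 -0.49 -2.69]
wrist 0.93 1445 x [-30.3 -27.2   0.4] y [-51.   16.7  40.8] z [ 38.4 101.9 116.1]
  rect [-11.8 -31.7] [ 41.9 148.5] 9.2
  slope [-1.823 -0.309]
top 0.54 35 x [-29.8 -26.2  -5.7] y [-49.8 -36.4  -9.1] z [ 48.6 110.2 115.3]
  rect [-26.4 -28.2] [28.4 33.3] 35.2
  slope [-2.659  0.189]
scene 0.9 2037 x [-26.8 -14.2   2.5] y [-49.3  -5.6  37.9] z [ 36.3  79.  115.8]
  rect [-11.7  -5.6] [88.4 31.6] 90.0
  slope [-2.56  -0.011]
```

Call:
play_rows:
  targets:
    - [1,0,0.5,-0.15,0]
    - [1,0,1.0,-0.25,0]
    - [1,0,1.4,-0.3,0]
    - [1,0,1.8,-0.3,0]
    - [1,0,2.1,-0.3,0]
    - [1,0,2.3,-0.3,0]
    - [1,0,2.3,-0.3,0]

```text
clock: 15.95
eef_pos: [519.2, 177.9, 185.7]
tool_rot: [-3.142, 0.0, 1.822]
force: [-0.3, -0.1, -1.3]
width: 25.8
gripper_force: 60.2
```

```bash
python3 f.py; python3 plate.py
```

```text
16.15 F [-0.04 -0.32 -2.27] T*10 [ 0.    0.11 -0.1 ] pos [518.8 177.8 185.7] rot [-3.141 -0.     1.822]
stand [-81.  -10.1 185.7] Fs [-0.12 -0.3  -2.27]
wrist 0.76 2523 x [-8.4 -3.8  8.5] y [-49.7  18.9  40.2] z [ 35.4 103.2 119. ]
  rect [ 0.1 -5.6] [92.5 18.3] 89.0
  slope [ 1.81  -0.211]
top 0.8 120 x [-9.5 -4.6 -0.3] y [-53.  -42.2 -28.6] z [ 33.3  81.6 118.6]
  rect [ -5.1 -39.4] [26.8  9.7] 80.4
  slope [-0.329 -0.298]
scene 0.95 1225 x [-1.6  0.3 10.5] y [-49.7  -6.5  37.2] z [ 42.4  87.2 119.3]
  rect [ 4.7 -6.4] [13.2 87.8] 0.0
  slope [-1.627 -0.014]
```

Plate is upright. Now push gently past vertical, then hold.

Call:
play_rows:
  targets:
    - [1,0,0.15,0,0]
    - [1,0,0.3,0,0]
    - [1,0,0.45,0,0]
    - [1,0,0.6,0,0]
    - [1,0,0.7,0,0]
    - [1,0,0.8,0,0]
    - [1,0,0.8,0,0]

```text
clock: 17.15
eef_pos: [526.9, 180.0, 185.8]
tool_rot: [3.141, -0.0, 1.822]
force: [-0.1, 0.5, -3.0]
width: 25.2
gripper_force: 60.1
```

```bash
python3 f.py; python3 plate.py
```

```text
17.35 F [ 0.12 -0.04 -1.94] T*10 [0.05 0.11 0.02] pos [526.7 179.9 185.7] rot [-3.141 -0.     1.822]
stand [-72.9 -10.  185.7] Fs [ 0.1  -0.07 -1.94]
wrist 0.59 8493 x [-8.9 41.6 73.3] y [-50.5   6.9  39.5] z [40.2 66.1 77.2]
  rect [32.2 -5.9] [92.  84.2] 89.9
  slope [ 0.465 -0.021]
top 0.63 1081 x [ 2.1 56.3 90.8] y [-53.  -22.6  33.4] z [44.3 49.8 54.1]
  rect [46.1 -9.4] [90.8 88.6] 0.9
  slope [-0.019  0.031]
scene 0.83 3215 x [ 3.4 50.6 91.8] y [-50.7  -6.2  38. ] z [46.7 51.7 55.5]
  rect [47.7 -6.3] [90.2 91. ] 89.3
  slope [-0.005  0.002]
```

The plate has gone over. Depth shows it flat, with its top at 51.7 mm (52 expected) and its centre about 47 mm beyond the step. Retreat upward and return the lifter.

Call:
play_rows:
  targets:
    - [1,0,-1,-1,0]
    - [1,0,-3,-3,0]
    - [1,0,-4,-4,0]
    - [1,0,-4,-4,0]

```text
clock: 18.05
eef_pos: [487.4, 169.9, 227.6]
tool_rot: [3.139, -0.001, 1.822]
force: [0.3, 0.6, -2.5]
width: 25.1
gripper_force: 60.2
```

```bash
python3 plate.py; python3 -c "
from h import *
mv(594.8,-180,200,1.588)"
```

```text
wrist 0.85 6729 x [ 0.8 44.9 92.3] y [-52.1  -1.3  39.8] z [46.7 51.  53.5]
  rect [46.4 -6.5] [93.3 93.8] 89.9
  slope [ 0.    -0.008]
top 0.7 1465 x [ 3.4 46.5 88.7] y [-52.3 -11.8  33.4] z [44.3 49.9 54.7]
  rect [46.2 -9. ] [89.2 88.3] 89.6
  slope [0.003 0.01 ]
scene 0.58 3283 x [ 3.4 51.3 92.7] y [-51.6  -6.2  38.2] z [46.7 51.6 55.5]
  rect [47.6 -6.7] [92.2 92. ] 0.1
  slope [-0.007  0.001]
t 18.35 pos [488.3 170.  225.2] rot [-3.141  0.     1.822] F [ 0.11  0.1  -2.67] row cm/deg [-36.55   1.63   2.53] 13.39
```

Call:
play_rows:
  targets:
    - [1,-36.5,1.6,0,13.4]
    - [1,-36.5,1.6,0,13.4]
    - [1,-36.5,1.6,0,13.4]
    - [1,-36.5,1.6,0,13.4]
    - [1,-36.5,1.6,0,13.4]
    - [1,-36.5,1.6,0,13.4]
    - [1,-36.5,1.6,0,13.4]
    - [1,-36.5,1.6,0,13.4]
    - [1,-36.5,1.6,0,13.4]
    - [1,-36.5,1.6,0,13.4]

```text
clock: 19.35
eef_pos: [593.7, -178.7, 224.8]
tool_rot: [-3.14, -0.002, 1.588]
force: [-0.4, 0.7, -2.5]
width: 25.4
gripper_force: 60.2
```

```bash
python3 f.py; python3 -c "
from h import *
mv(594.8,-180,106,1.588)"
```

```text
19.55 F [-0.45  0.41 -2.51] T*10 [ 0.19  0.04 -0.02] pos [ 594.  -177.3  225.3] rot [-3.141e+00 -1.000e-03  1.590e+00]
stand [ -96.4 -372.8  225.3] Fs [-0.33  0.51 -2.51]
t 19.55 pos [ 594.2 -177.5  225.6] rot [-3.141e+00 -1.000e-03  1.590e+00] F [-1.25 -0.04 -2.83] row cm/deg [-0.27  0.06 11.96] 0.14
```

Call:
play_rows:
  targets:
    - [1,-0.1,0,4,0]
    - [1,-0.1,0,8,0]
    - [1,-0.1,0,11,0]
    - [1,-0.1,0,12,0]
    - [1,-0.1,0,12,0]
    - [1,-0.1,0,12,0]

```text
clock: 20.15
eef_pos: [595.2, -180.7, 107.2]
tool_rot: [3.139, 0.001, 1.588]
force: [0.7, 0.2, -1.3]
width: 25.2
gripper_force: 60.1
```

```bash
python3 f.py
```

```text
20.35 F [ 0.32 -0.04 -2.28] T*10 [0.03 0.29 0.1 ] pos [ 595.4 -180.9  107.6] rot [3.139e+00 1.000e-03 1.588e+00]
stand [ -96.  -376.6  107.6] Fs [ 0.3  -0.12 -2.28]
```

Call:
play_rows:
  targets:
    - [1,0,0,0.2,0]
    - [1,0,0,0.4,0]
    - [1,0,0,0.5,0]
    - [1,0,0,0.5,0]

```text
clock: 20.75
eef_pos: [593.9, -180.6, 100.5]
tool_rot: [-3.141, -0.0, 1.588]
force: [0.1, 0.1, -2.8]
width: 25.3
gripper_force: 60.2
```

```bash
python3 f.py
```

```text
20.95 F [-0.11 -0.41 -2.15] T*10 [ 0.03  0.2  -0.22] pos [ 594.1 -180.7  100.7] rot [-3.141 -0.     1.588]
stand [ -97.2 -376.   100.7] Fs [-0.21 -0.37 -2.15]
```

Call:
play_rows:
  targets:
    - [1,0,0,0.1,0]
    - [1,0,0,0.2,0]
    - [1,0,0,0.3,0]
    - [1,0,0,0.3,0]

```text
clock: 21.35
eef_pos: [593.9, -180.5, 97.5]
tool_rot: [-3.141, -0.0, 1.588]
force: [-0.4, -0.9, -2.3]
width: 25.3
gripper_force: 60.2
```

```bash
python3 f.py
```

```text
21.55 F [-0.17 -0.21 -2.25] T*10 [-0.33  0.01 -0.06] pos [ 594.1 -180.7   97.7] rot [3.142 0.    1.588]
stand [ -97.2 -376.    97.7] Fs [-0.21 -0.16 -2.25]
```

Call:
play_rows:
  targets:
    - [1,0,0,0.1,0]
    - [1,0,0,0.1,0]

```text
clock: 21.75
eef_pos: [594.3, -180.7, 97.1]
tool_rot: [3.141, 0.0, 1.588]
force: [-0.3, 0.7, 0.1]
width: 25.3
gripper_force: 60.5
```

```bash
python3 f.py
```

```text
21.95 F [-1.15  0.3   1.48] T*10 [0.47 1.74 0.08] pos [ 594.2 -180.7   97.1] rot [3.141 0.    1.588]
stand [ -97.  -376.1   97.1] Fs [-1.04  0.58  1.48]
```

The foot is on the mat (about 4 N). Release, rise straight up, and check.

Call:
play_rows:
  targets:
    - [0,0,0,0,0]
    - [0,0,0,0,0]
    - [0,0,0,0,0]
    - [0,0,0,0,0]
    - [0,0,0,0,0]
    - [0,0,0,0,0]
    - [0,0,0,0,0]
    - [0,0,0,0,0]

```text
clock: 22.75
eef_pos: [594.1, -180.6, 96.8]
tool_rot: [3.142, -0.0, 1.588]
force: [0.4, 0.4, -0.1]
width: 85.8
gripper_force: 0.0
```

Call:
play_rows:
  targets:
    - [0,0,0,-1,0]
    - [0,0,0,-3,0]
    - [0,0,0,-7,0]
    - [0,0,0,-11,0]
    - [0,0,0,-13,0]
    - [0,0,0,-13,0]
    - [0,0,0,-13,0]

```text
clock: 23.45
eef_pos: [594.1, -180.5, 227.4]
tool_rot: [3.141, -0.0, 1.588]
force: [-1.2, 0.7, -0.8]
width: 85.4
gripper_force: 0.0
```

```bash
python3 plate.py 2>&1; python3 -c "
from h import *
T=Tt(); p,d=ctrl.get_image('wrist'); v,u=np.nonzero(d>0); W=pts('wrist',d,np.c_[u,v],T)
ok=(abs(W[:,0]-600)<130)&(abs(W[:,1]+181)<100)&(W[:,2]>100)&(W[:,2]<122); print(cv2.minAreaRect(W[ok][:,:2].astype(np.float32)),np.median(W[ok][:,2]),ctrl.read_state()['width'])
p,d=ctrl.get_image('scene'); cv2.imwrite('pics/end.png',cv2.resize(p[...,::-1],(768,576)))"
```

```text
wrist none
top 0.9 1621 x [ 1.9 44.8 90.2] y [-52.8 -10.   34.8] z [44.4 49.5 54.4]
  rect [46.2 -8.6] [90.4 90.2] 89.2
  slope [0.003 0.   ]
scene 0.64 3285 x [ 3.  51.1 92.9] y [-51.3  -5.7  38.4] z [46.7 51.6 55.5]
  rect [48.1 -6.4] [93.6 91.3] 0.6
  slope [-0.006 -0.   ]
((593.9551391601562, -181.57492065429688), (25.87162208557129, 23.65050506591797), 1.3893611431121826) 113.93860567331086 85.21746898274685
```

View pics/end.png

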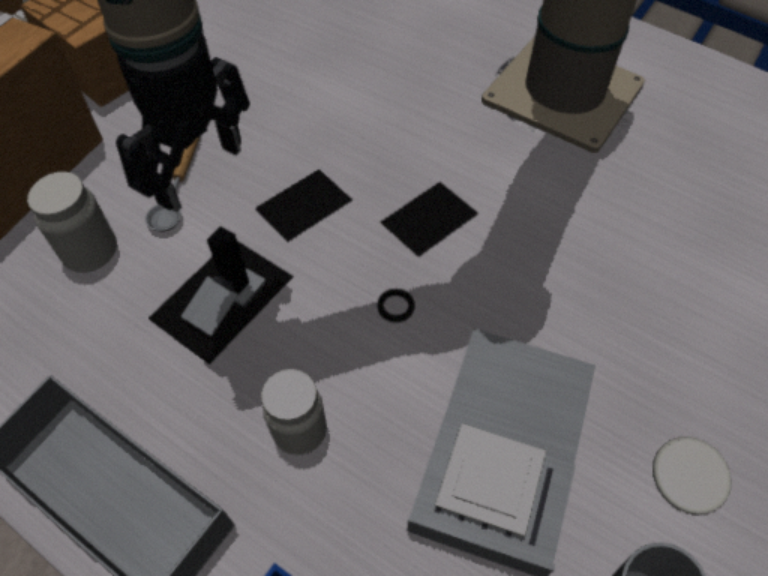

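The picture shows the plate flat and feet down on the raised shelf at (490,480) px. The lifter stands on its mat at (225,280), the gripper is clear, and nothing else has moved.

```bash
python3 -c "
from cell import ctrl
print(ctrl.finish_job())"
```

```text
the job is handed in; nothing more can be done
None
```

The job is handed in at about 24 s of the 69 s allowed: the plate lies flat on its feet on the raised shelf, its centre about 47 mm beyond the step, the lifter stands released on its mat, and nothing else was moved.

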